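# Cross-stack a handled tote over the sample tubes

### The job

Stack the tote that has the carrying handle on top of the tote that holds the sample tubes. Turn it crosswise to that tote, a quarter turn from the facing in which they nest, so that it stands level on the two inner ledges and clear of the tubes. Set it down without dropping it, do not shove the tube tote about, and leave the empty tote where it is.

Things in the scene. Friction and masses are not known exactly. Their poses are not given: they have to be found in the camera images.
- handle_tote: Beige tote, 140 mm square rim, 106 mm square base, 82 mm high, 0.24 kg, loose, with a grey handle bar over its centre: 16 mm thick (x), 84 long (y), from 110 to 132 mm above the underside, on 2 thin posts. Origin: centre of the underside, z up. Its x walls are grooved outside and carry a ledge inside; its y walls are plain. The same turned half round.
- tube_tote: Same tote and axes, no handle, 0.45 kg, loose; holds short purple-capped tubes (captive, tops at 48 mm). Ledges in the middle of its +x and -x walls, 60 mm long, 36 to 61 mm from centre, 70 mm above the underside, a 12 mm stop behind each. A tote with x along this y, either way, stands on them, 8 mm play to each stop; x along this x, it drops past them.
- empty_tote: Same tote and axes (origin at the centre of the underside, x through its two ledges), 0.18 kg, loose, with no handle and nothing in it: a bystander. All three totes stand on the bench and swap places from start to start.
Things that resemble listed ones, but are neither listed nor needed, are in the scene too. What is shaped like the handle_tote but pink or purple is not meant. Leave any turquoise look-alike of the tube_tote alone.

How it is judged:
By the outcome, as a careful person would: the job done as asked, in the order asked, and still so for the second after the job is handed in, with the robot touching nothing.
It also fails if it takes over 38 s, if anything falls off the work surface, if the arm or the gripper's body presses on something with over 40 N, if the wrist force passes 120 N, or if a joint passes its speed limit or range.

### The arm

A 7-joint arm with a two-finger parallel gripper is mounted at the origin on the work surface. World frame = base frame: x ahead of the robot, y to its left, z up, the work surface at z = 0. Lengths are in m, angles in rad, forces in N, time in s.
With the tool pointing down it reaches from about 0.425 to 0.875 m from the base axis. Payload 4.7 kg.
Tool frame: the origin (TCP) lies on the centre line of the jaws, within the pads' length; the fingertips stand ahead of it and the grasp point (between the pads) lies 2 mm behind it (nose_length is the z of the fingertips in the tool frame, in m); z points along the fingers, y is the line along which they close (so a half turn about z gives the same grasp; the last joint's range is limited). The gripper opens to 87 mm and grips with 3 to 60 N. Pads are 19 mm wide; open, the fingers measure 117 mm over their backs; the gripper's body (75 mm by 190 mm) begins 51 mm behind the grasp point.
Start: joints at [-1.286, 0.321, -0.07, 1.45, 0.023, 1.371, -0.057], TCP at [0.174, 0.626, 0.24] pointing down, gripper open.
Joint ranges: [-2.86, 2.86], [-0.3, 2.09], [-1.38, 1.24], [0.06, 2.45], [-1.56, 4.7], [0.09, 2.05], [-2.69, 2.69]. Speed limits (rad/s): [2.57, 2.57, 3.14, 3.14, 3.14, 3.14, 3.14].

### API

Orientations are given as a rotation vector (axis times angle).
In Python, from bench import * gives the robot as it stands.
- The arm moves only by the tool send_rows, never from a script. Its arguments are lists of equal length, an entry for each row: "xyz": the shift along the tool's x, y, z in mm, a list of three; "dr": the turn, a rotation vector about the tool's x, y, z in rad, a list of three. A call has exactly 10 rows; each row is the pose to reach, as a shift and turn from the pose commanded when the call began, along the tool's axes at that moment; what a row does not reach only later rows make up. A row lasts 1/12 s, in which the tool goes at most 41.7 mm and 7.16 degrees, less where a joint would pass 70% of its speed; a pose out of reach is approached as far as the arm can. A call with a gripper value outside its range is refused whole. "jaw" is the finger opening in mm, from 0 to 87, set as the call begins (left out, the last holds). The fingers move at their own pace and stop on an object; "grip_force" is the grip in N (left out, the last holds). Time passes only in rows, so rows that repeat a pose let the fingers close, or fill a call up. It gives the time, the measured TCP pose, the force, the opening and the grip force at its end, in the units of the state.
- get_state(): the state, without advancing time (a new reading comes with each control period).
- get_image(name): name is "scene" or "top" or "wrist"; returns the picture (420x560x3 uint8, red, green, blue); there is no depth.
- calibration(name): a dict with "vfov" (degrees; the focal length in pixels is half the picture's height over the tangent of half this angle, whatever the lens; pixels are square), "cx", "cy" (the principal point, pixels), "rvec" (rotation vector, rad) and "tvec" (3), from world to camera coordinates, as OpenCV has them; the wrist camera has in their place "hand_eye" (4x4, takes a point from camera to tool coordinates, whose origin is the TCP and whose axes are the flange's). Camera axes: x right, y down, z forward; pixel columns grow to the right and rows downward; lengths in m; the calibration is good to about 2 mm. A picture is of the moment at which its call begins: read the wrist's pose just before it. calibration takes no time and is no camera call.
- close_job(): hands the job in; it is judged then, once.
The state is a dict: "time": time; "joint_positions": joint angles; "qd": joint speeds; "joint_torque": joint torques, N m; "position": TCP position; "tool_rot": TCP orientation; "ft_force": force on the tool from outside, world axes, zero at the start; "torque": the same for the moment, N m; "grip_width": opening from 0.0 (shut) to 1.0 (fully open); "grip_force": force on a finger pad.
Only numpy, scipy, OpenCV 4.12 (cv2) and the standard library are available. Lean on these libraries where they do the work, as an engineer would, in place of code of your own. Each camera call takes 0.05 s, during which the arm holds its last target. There are 200 camera calls.

## Working session

There is one attempt and no reset: what is moved stays moved. The work goes in short steps, Python scripts to look and compute and a tool call to move; the robot and the scene stay as the last step left them, time stands still between calls to the robot, and variables do not carry over. Pictures are saved under pics/ and viewed, at most 10 in all, crops included, and the job is handed in when it is done.

Besides the shell and the picture viewer there is one more tool, called after "Request:" as name(argument=value, ...), one argument or row to a line, values as JSON. send_rows: Moves the arm, as the interface text tells. Its arguments: {"type":"object","properties":{"xyz":{"type":"array"},"dr":{"type":"array"},"jaw":{"type":"number"},"grip_force":{"type":"number"}},"required":["xyz","dr"]}

```bash
mkdir -p pics; python3 - <<'E'
from bench import *
import cv2
for n in("top","scene"):
    cv2.imwrite(f"pics/{n}0.png",cv2.cvtColor(get_image(n),cv2.COLOR_RGB2BGR)); print(n,calibration(n))
print(calibration("wrist")); print(get_state())
try: print(nose_length)
except Exception as e: print(e)
E
```

```text
top {'vfov': 53.778211186735106, 'cx': 279.7089295586418, 'cy': 200.26502184954032, 'rvec': array([ 2.18622642, -2.18636812,  0.11197538]), 'tvec': array([-0.12575818,  0.45737594,  1.21758809])}
scene {'vfov': 54.315153970933366, 'cx': 283.7875265014793, 'cy': 214.2723302290182, 'rvec': array([ 2.12530168,  1.0443726 , -0.44784344]), 'tvec': array([-0.20004359, -0.26286405,  1.24239065])}
{'vfov': 61.917664101062854, 'cx': 283.47624299736, 'cy': 218.40368064803013, 'hand_eye': array([[ 3.96994962e-04, -9.51926896e-01, -3.06325034e-01,
         8.48826001e-02],
       [ 9.99999595e-01,  1.30380314e-04,  8.90825901e-04,
        -6.02830171e-04],
       [-8.08062381e-04, -3.06325263e-01,  9.51926562e-01,
        -1.44385015e-01],
       [ 0.00000000e+00,  0.00000000e+00,  0.00000000e+00,
         1.00000000e+00]])}
{'time': 0.1, 'joint_positions': array([-1.28590511,  0.32172943, -0.07007842,  1.45157138,  0.0226209 ,
        1.37076828, -0.05688209]), 'qd': array([ 5.93988584e-04, -1.74774966e-03, -1.54337826e-03, -3.95747541e-04,
       -7.25808196e-05, -8.70872065e-05,  7.38473116e-04]), 'joint_torque': array([-9.59384779e-04, -4.92571735e+01, -4.06200886e-01, -3.13399458e+01,
       -6.40389626e-02,  3.94365366e-02,  7.27302540e-05]), 'position': array([0.17380262, 0.62585152, 0.2385742 ]), 'tool_rot': array([-4.23974938e-01, -3.11273674e+00,  2.64844216e-03]), 'ft_force': array([-0.18177935,  0.3174366 , -0.27875154]), 'torque': array([ 0.03525898, -0.0231478 , -0.01805947]), 'grip_force': 0.0, 'grip_width': 1.000043299084931}
0.017
```

View pics/top0.png

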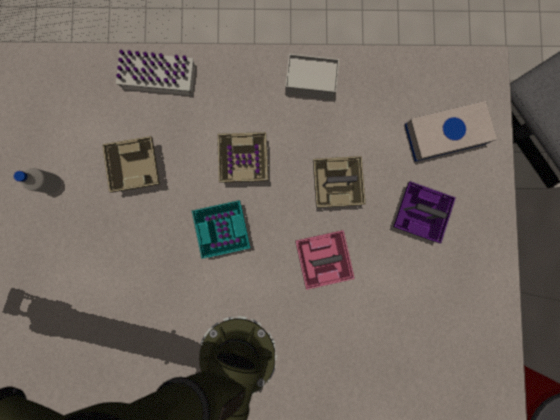

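View pics/scene0.png

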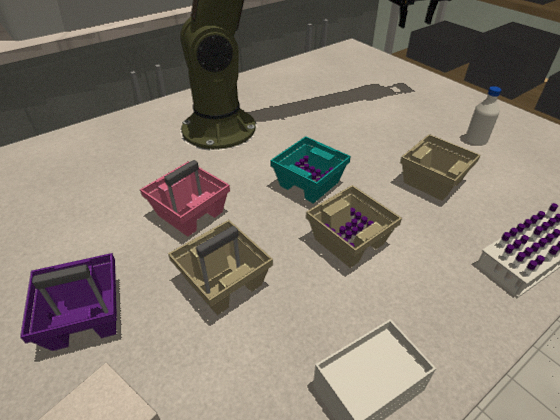

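The top view shows the handle tote at (340,182), the tube tote at (243,158) and the empty tote at (133,165). In the scene view they are at (220,262), (353,225) and (440,165). I'll measure the rims and the bar next.

```bash
cat > h.py <<'E'
import numpy as np, cv2
from bench import *
from scipy.spatial.transform import Rotation as R
def K(n):
    c=calibration(n); f=210/np.tan(np.radians(c["vfov"]/2)); return np.array([[f,0,c["cx"]],[0,f,c["cy"]],[0,0,1]])
def campose(n,st=None):  # R cam->world, origin
    c=calibration(n)
    if n!="wrist":
        r=R.from_rotvec(c["rvec"]).as_matrix(); return r.T,-r.T@c["tvec"]
    T=np.eye(4);T[:3,:3]=R.from_rotvec(st["tool_rot"]).as_matrix();T[:3,3]=st["position"];T=T@c["hand_eye"]; return T[:3,:3],T[:3,3]
def ray(n,px,z,st=None):
    r,o=campose(n,st); d=np.c_[np.atleast_2d(px),np.ones(len(np.atleast_2d(px)))]@np.linalg.inv(K(n)).T@r.T
    return o+d*((z-o[2])/d[:,2])[:,None]
def beige(im):
    h=cv2.cvtColor(im,cv2.COLOR_RGB2HSV)
    return cv2.inRange(h,(12,60,30),(32,255,255))
def rect(p):
    c,(w,h),a=cv2.minAreaRect(p[:,:2].astype(np.float32)); return np.round(c,4),round(w,4),round(h,4),round(a,2)
E
python3 - <<'E'
from h import *
im=get_image("top"); m=beige(im); m=cv2.morphologyEx(m,cv2.MORPH_OPEN,np.ones((2,2)))
m=cv2.morphologyEx(m,cv2.MORPH_CLOSE,np.ones((5,5)))
for c in cv2.findContours(m,cv2.RETR_EXTERNAL,cv2.CHAIN_APPROX_NONE)[0]:
    if cv2.contourArea(c)>800:
        print(cv2.boundingRect(c),rect(ray("top",c[:,0].astype(float),.082)))
print("cam",campose("top")[1])
a=cv2.resize(im[120:220,90:380],None,fx=2.7,fy=2.7,interpolation=cv2.INTER_CUBIC)
s=get_image("scene"); b=cv2.resize(s[170:320,160:410],None,fx=2,fy=2,interpolation=cv2.INTER_CUBIC)
o=np.zeros((570,790,3),np.uint8); o[:270,:783]=a[:, :783]; o[270:570,:500]=b
o[280:420,510:790]=cv2.cvtColor(m[100:240:1,100:380],cv2.COLOR_GRAY2RGB)
cv2.imwrite("pics/zoom.png",cv2.cvtColor(cv2.convertScaleAbs(o,alpha=1.6),cv2.COLOR_RGB2BGR))
E
```

```text
(205, 320, 70, 62) (array([ 0.0555, -0.0334]), 0.2049, 0.1151, 58.66)
(314, 158, 52, 51) (array([ 0.5035, -0.2964]), 0.1413, 0.1395, 3.38)
(104, 137, 56, 56) (array([0.5529, 0.2966]), 0.1423, 0.1441, 10.17)
(219, 133, 50, 51) (array([ 0.5737, -0.021 ]), 0.1419, 0.1399, 1.63)
cam [ 0.35238024 -0.10418587  1.25399446]
```

View pics/zoom.png

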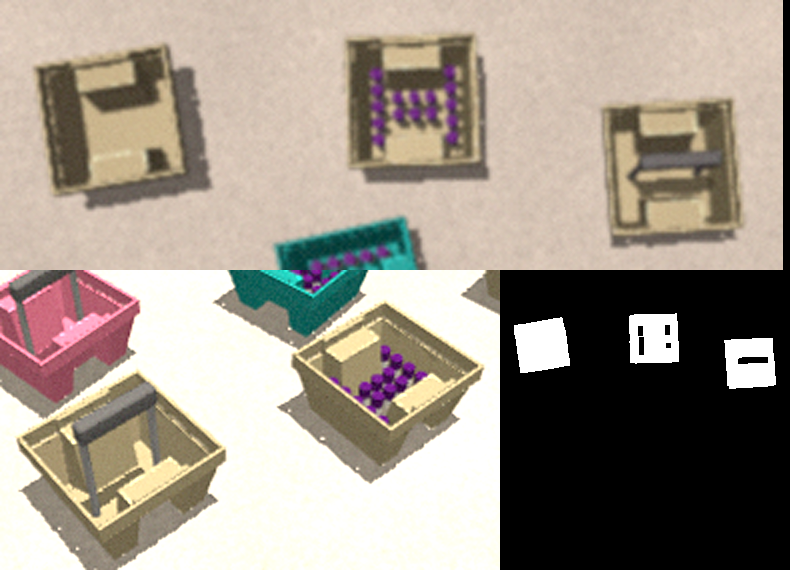

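The crop shows both totes with their ledges toward the image top and bottom, so x lies along world x, and the bar runs along world y. The handle tote is at (0.5035, -0.296), yaw 3.4°. The tube tote is at (0.574, -0.021), yaw 1.6°. Next is planning.

```bash
cat >> h.py <<'E'
def plan(pts,yaw):
    """world TCP points and tool-x yaw (deg), tool down -> shifts (mm) and turn about tool z, from current pose"""
    s=get_state(); T=R.from_rotvec(s["tool_rot"]); M=T.as_matrix()
    y0=np.degrees(np.arctan2(M[1,0],M[0,0]))
    print("t",round(s["time"],2),"pos",s["position"].round(4),"yaw",y0.round(2),"tilt",M[:,2].round(4),"q",s["joint_positions"].round(2),"F",s["ft_force"].round(1))
    for p,y in zip(pts,yaw):
        D=R.from_matrix(np.c_[[np.cos(np.radians(y)),np.sin(np.radians(y)),0],[np.sin(np.radians(y)),-np.cos(np.radians(y)),0],[0,0,-1]])
        print(p,y,(M.T@(np.array(p)-s["position"])*1000).round(1),(T.inv()*D).as_rotvec().round(4))
E
python3 - <<'E'
from h import *
plan([(.33,.50,.24),(.47,.32,.24),(.56,.15,.24),(.58,-.0,.24),(.56,-.15,.24),(.5,-.3,.24),(.5,-.3,.26)],[120,60,20,0,-50,-87,93])
E
```

```text
t 0.2 pos [0.1738 0.626  0.2389] yaw 164.48 tilt [-2.0e-04 -1.2e-03 -1.0e+00] q [-1.29  0.32 -0.07  1.45  0.02  1.37 -0.06] F [ 0.1 -0.1  0.4]
(0.33, 0.5, 0.24) 120 [-184.2  -79.6   -1. ] [-1.100e-03  5.000e-04  7.764e-01]
(0.47, 0.32, 0.24) 60 [-367.2 -215.6   -0.8] [-8.0000e-04  1.1000e-03  1.8236e+00]
(0.56, 0.15, 0.24) 20 [-499.4 -355.4   -0.7] [-4.0000e-04  1.5000e-03  2.5217e+00]
(0.58, -0.0, 0.24) 0 [-5.588e+02 -4.945e+02 -5.000e-01] [-1.0000e-04  1.7000e-03  2.8708e+00]
(0.56, -0.15, 0.24) -50 [-5.797e+02 -6.444e+02 -3.000e-01] [-6.0000e-04 -1.5000e-03 -2.5397e+00]
(0.5, -0.3, 0.24) -87 [-5.62e+02 -8.05e+02 -1.00e-01] [-9.0000e-04 -1.1000e-03 -1.8939e+00]
(0.5, -0.3, 0.26) 93 [-562.  -805.   -20.1] [-1.0000e-03  8.0000e-04  1.2476e+00]
```

Request:
send_rows(
  xyz=[
    [-36,-21,0],
    [-72,-42,0],
    [-108,-63,0],
    [-144,-84,0],
    [-180,-105,0],
    [-216,-126,0],
    [-252,-147,0],
    [-288,-168,0],
    [-324,-189,0],
    [-360,-210,0],
  ],
  dr=[
    [0,0,0.06],
    [0,0,0.12],
    [0,0,0.18],
    [0,0,0.24],
    [0,0,0.3],
    [0,0,0.36],
    [0,0,0.42],
    [0,0,0.48],
    [0,0,0.54],
    [0,0,0.6],
  ],
  jaw=60,
)

```text
time: 1.03
position: [0.4655, 0.326, 0.2397]
tool_rot: [-1.329, -2.847, -0.001]
ft_force: [0.7, 0.8, 0.3]
grip_width: 0.685
grip_force: 0.0
```

```bash
python3 - <<'E'
from h import *
plan([(.56,-.05,.24),(.445,-.296,.24),(.5035,-.296,.24)],[110,93.4,93.4])
E
```

```text
t 1.03 pos [0.4655 0.326  0.2397] yaw 129.94 tilt [ 2.e-04  4.e-04 -1.e+00] q [-0.88  0.15  0.24  1.67 -0.04  1.33  0.07] F [0.7 0.8 0.3]
(0.56, -0.05, 0.24) 110 [-348.9 -169.    -0.4] [ 4.000e-04 -3.000e-04  3.481e-01]
(0.445, -0.296, 0.24) 93.4 [-463.7 -415.1   -0.6] [ 3.000e-04 -3.000e-04  6.378e-01]
(0.5035, -0.296, 0.24) 93.4 [-501.2 -370.2   -0.6] [ 3.000e-04 -3.000e-04  6.378e-01]
```

Request:
send_rows(
  xyz=[
    [-35,-17,0],
    [-70,-34,0],
    [-105,-51,0],
    [-140,-68,0],
    [-175,-85,0],
    [-210,-102,0],
    [-245,-119,0],
    [-280,-136,0],
    [-315,-153,0],
    [-350,-170,0],
  ],
  dr=[
    [0,0,0.064],
    [0,0,0.128],
    [0,0,0.192],
    [0,0,0.256],
    [0,0,0.32],
    [0,0,0.384],
    [0,0,0.448],
    [0,0,0.512],
    [0,0,0.576],
    [0,0,0.638],
  ],
)

```text
time: 1.87
position: [0.56, -0.0513, 0.2397]
tool_rot: [2.155, 2.286, 0.001]
ft_force: [0.4, -0.6, -0.1]
grip_width: 0.687
grip_force: 0.0
```

```bash
python3 - <<'E'
from h import *
plan([(.5035,-.296,.26)],[93.4])
E
```

```text
t 1.87 pos [ 0.56   -0.0513  0.2397] yaw 93.39 tilt [ 5.e-04  4.e-04 -1.e+00] q [-0.49  0.14  0.59  1.69 -0.08  1.33  0.18] F [ 0.4 -0.6 -0.1]
(0.5035, -0.296, 0.26) 93.4 [-241.   -70.9  -20.4] [ 0.0005 -0.0004 -0.0001]
```

Request:
send_rows(
  xyz=[
    [-30,-9,-3],
    [-60,-18,-6],
    [-90,-27,-9],
    [-120,-36,-12],
    [-150,-45,-15],
    [-180,-54,-18],
    [-210,-63,-20],
    [-241,-71,-20],
    [-241,-71,-20],
    [-241,-71,-20],
  ],
  dr=[
    [0,0,0],
    [0,0,0],
    [0,0,0],
    [0,0,0],
    [0,0,0],
    [0,0,0],
    [0,0,0],
    [0,0,0],
    [0,0,0],
    [0,0,0],
  ],
)

```text
time: 2.7
position: [0.5027, -0.2968, 0.2595]
tool_rot: [2.157, 2.284, -0.001]
ft_force: [0.7, 1.0, -0.1]
grip_width: 0.687
grip_force: 0.0
```

```bash
python3 - <<'E'
from h import *
plan([(.5035,-.296,.12)],[93.4])
cv2.imwrite("pics/w1.png",cv2.cvtColor(get_image("wrist"),cv2.COLOR_RGB2BGR))
E
```

```text
t 2.7 pos [ 0.5027 -0.2968  0.2595] yaw 93.27 tilt [-3.e-04 -6.e-04 -1.e+00] q [-0.18  0.2   0.77  1.62 -0.14  1.38  0.67] F [ 0.7  1.  -0.1]
(0.5035, -0.296, 0.12) 93.4 [  0.8   0.8 139.5] [-0.0004  0.0006 -0.0022]
```

View pics/w1.png

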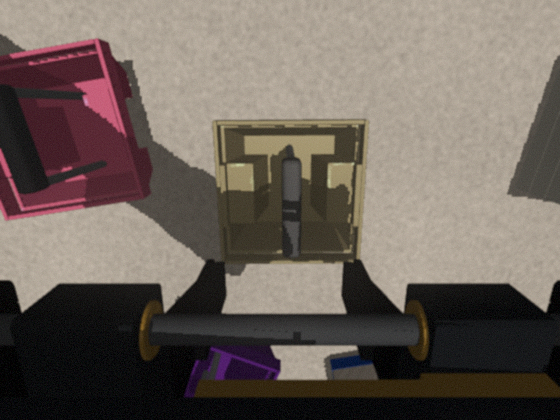

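The bar lies at columns 282–300, rows 157–257, and is nearly vertical between the fingers. The tote rim spans columns 215–367.

```bash
python3 - <<'E'
from h import *
s=get_state(); im=get_image("wrist")
h=cv2.cvtColor(im,cv2.COLOR_RGB2HSV); m=cv2.inRange(h,(0,0,0),(180,70,140)); m[:157]=0;m[255:]=0;m[:,:270]=0;m[:,312:]=0
n,l,st,c=cv2.connectedComponentsWithStats(m); print(st[1:][st[1:,4]>60])
i=1+st[1:,4].argmax()
ps=np.argwhere(l==i)[:,::-1].astype(float); print(rect(ray("wrist",ps,.132,s)))
b=beige(im); b[270:]=0; b[:,:200]=0;b[:,380:]=0
c=max(cv2.findContours(b,cv2.RETR_EXTERNAL,cv2.CHAIN_APPROX_NONE)[0],key=cv2.contourArea)
print(cv2.boundingRect(c),rect(ray("wrist",c[:,0].astype(float),.082,s)))
E
```

```text
[[ 276  157   26   98 1917]]
(array([ 0.507 , -0.2882]), 0.0206, 0.0814, 4.36)
(211, 122, 157, 145) (array([ 0.5084, -0.2934]), 0.1396, 0.1402, 3.64)
```

Request:
send_rows(
  xyz=[
    [2,4,15],
    [2,4,35],
    [2,4,57],
    [2,4,79],
    [2,4,100],
    [2,4,117],
    [2,4,130],
    [2,4,137],
    [2,4,140],
    [2,4,140],
  ],
  dr=[
    [0,0,-0.003],
    [0,0,-0.003],
    [0,0,-0.003],
    [0,0,-0.003],
    [0,0,-0.003],
    [0,0,-0.003],
    [0,0,-0.003],
    [0,0,-0.003],
    [0,0,-0.003],
    [0,0,-0.003],
  ],
)

```text
time: 3.63
position: [0.5082, -0.2915, 0.1194]
tool_rot: [-2.147, -2.293, -0.0]
ft_force: [0.4, 0.5, 0.5]
grip_width: 0.692
grip_force: 0.0
```

Request:
send_rows(
  xyz=[
    [0,0,0],
    [0,0,0],
    [0,0,0],
    [0,0,0],
    [0,0,0],
    [0,0,0],
    [0,0,0],
    [0,0,0],
    [0,0,0],
    [0,0,0],
  ],
  dr=[
    [0,0,0],
    [0,0,0],
    [0,0,0],
    [0,0,0],
    [0,0,0],
    [0,0,0],
    [0,0,0],
    [0,0,0],
    [0,0,0],
    [0,0,0],
  ],
  jaw=5,
  grip_force=30,
)

```text
time: 4.47
position: [0.5082, -0.2921, 0.1195]
tool_rot: [2.148, 2.292, 0.0]
ft_force: [0.6, 0.7, -0.8]
grip_width: 0.18
grip_force: 30.0
```

```bash
python3 - <<'E'
from h import *
plan([],[])
E
```

```text
t 4.47 pos [ 0.5082 -0.2921  0.1195] yaw 93.73 tilt [ 4.e-04  0.e+00 -1.e+00] q [-0.14  0.33  0.73  1.78 -0.24  1.12  0.74] F [ 0.6  0.7 -0.8]
```

Request:
send_rows(
  xyz=[
    [0,0,-3],
    [0,0,-10],
    [0,0,-20],
    [0,0,-35],
    [0,0,-50],
    [0,0,-65],
    [0,0,-80],
    [0,0,-95],
    [0,0,-107],
    [0,0,-110],
  ],
  dr=[
    [0,0,0],
    [0,0,0],
    [0,0,0],
    [0,0,0],
    [0,0,0],
    [0,0,0],
    [0,0,0],
    [0,0,0],
    [0,0,0],
    [0,0,0],
  ],
)

```text
time: 5.3
position: [0.5088, -0.293, 0.2325]
tool_rot: [2.146, 2.289, 0.003]
ft_force: [0.9, -0.6, -3.1]
grip_width: 0.174
grip_force: 30.0
```

```bash
python3 - <<'E'
from h import *
plan([(.574,-.021,.23)],[1.63])
s=get_state(); im=get_image("wrist"); 
b=beige(im); b[290:]=0
c=max(cv2.findContours(b,cv2.RETR_EXTERNAL,cv2.CHAIN_APPROX_NONE)[0],key=cv2.contourArea)
print(cv2.boundingRect(c),rect(ray("wrist",c[:,0].astype(float),.082+.11,s)))
cv2.imwrite("pics/w2.png",cv2.cvtColor(im,cv2.COLOR_RGB2BGR))
E
```

```text
t 5.3 pos [ 0.5088 -0.293   0.2325] yaw 93.71 tilt [ 0.004  -0.0013 -1.    ] q [-0.18  0.23  0.76  1.65 -0.16  1.32  0.68] F [ 0.9 -0.6 -3.1]
(0.574, -0.021, 0.23) 1.63 [267.2  82.6   2.4] [ 0.0042 -0.0019  1.6071]
(148, 137, 272, 152) (array([ 0.5072, -0.2679]), 0.1412, 0.0875, 3.71)
```

View pics/w2.png

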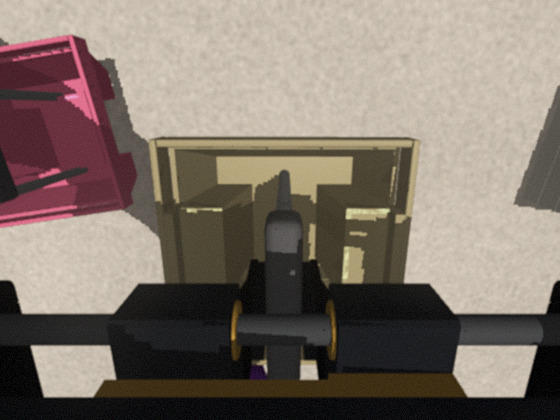

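The tote hangs level and centred; its far rim is at row 137, which puts the tote about 1 mm along tool −x from the TCP. I'll cross-check the tube tote in the scene view, with the handle tote's original pose as a control.

```bash
python3 - <<'E'
from h import *
for n,P in(("tube",[(306.5,215),(401.5,220),(353.5,187.5)]),("handle",[(170,256.5),(272.5,262.5),(226.5,222.5)])):
    q=ray("scene",np.array(P,float),.082)[:,:2]; print(n,q.round(4).tolist(),((q[0]+q[1])/2).round(4))
im=cv2.imread("pics/top0.png")[:,:,::-1].copy(); h=cv2.cvtColor(im,cv2.COLOR_RGB2HSV)
for n,(x,y) in(("tube",(243,158)),("handle",(340,182))):
    # rim bounds with several saturation thresholds (shadow bias check)
    for s in(60,80,95):
        m=cv2.inRange(h,(12,s,30),(32,255,255)); z=np.zeros_like(m); z[y-35:y+35,x-35:x+35]=m[y-35:y+35,x-35:x+35]
        z=cv2.morphologyEx(z,cv2.MORPH_CLOSE,np.ones((5,5)))
        c=max(cv2.findContours(z,cv2.RETR_EXTERNAL,cv2.CHAIN_APPROX_NONE)[0],key=cv2.contourArea)
        print(n,s,rect(ray("top",c[:,0].astype(float),.082)))
E
```

```text
tube [[0.5249, -0.0948], [0.6539, 0.0488], [0.5203, 0.0452]] [ 0.5894 -0.023 ]
handle [[0.4568, -0.3677], [0.5842, -0.2258], [0.4436, -0.2369]] [ 0.5205 -0.2968]
tube 60 (array([ 0.5768, -0.0188]), 0.1429, 0.1415, 2.6)
tube 80 (array([ 0.575 , -0.0167]), 0.1339, 0.1309, 1.97)
tube 95 (array([0.5794, 0.0356]), 0.0168, 0.1157, 89.01)
handle 60 (array([ 0.5061, -0.294 ]), 0.1424, 0.1401, 3.76)
handle 80 (array([ 0.5066, -0.2943]), 0.1335, 0.1323, 2.61)
handle 95 (array([ 0.5511, -0.3352]), 0.0173, 0.0289, 89.06)
```

Request:
send_rows(
  xyz=[
    [7,2,0],
    [20,6,0],
    [35,11,0],
    [50,16,0],
    [66,21,0],
    [82,27,0],
    [98,32,0],
    [114,37,0],
    [130,42,0],
    [146,47,0],
  ],
  dr=[
    [0,0,0.04],
    [0,0,0.11],
    [0,0,0.19],
    [0,0,0.27],
    [0,0,0.36],
    [0,0,0.45],
    [0,0,0.54],
    [0,0,0.63],
    [0,0,0.72],
    [0,0,0.81],
  ],
)

```text
time: 6.18
position: [0.5449, -0.1425, 0.2286]
tool_rot: [-2.88, -1.254, 0.002]
ft_force: [0.1, 0.3, -2.8]
grip_width: 0.178
grip_force: 30.0
```

```bash
python3 - <<'E'
from h import *
plan([(.5785,-.019,.235)],[2])
E
```

```text
t 6.18 pos [ 0.5449 -0.1425  0.2286] yaw 47.05 tilt [-1.6e-03  2.0e-04 -1.0e+00] q [-0.48  0.17  0.77  1.71 -0.12  1.31 -0.43] F [ 0.1  0.3 -2.8]
(0.5785, -0.019, 0.235) 2 [113.3 -59.5  -6.4] [-0.0008  0.0014  0.7863]
```

Request:
send_rows(
  xyz=[
    [14,-7,-2],
    [28,-14,-4],
    [42,-22,-6],
    [56,-29,-6],
    [70,-37,-6],
    [84,-44,-6],
    [97,-51,-6],
    [107,-56,-6],
    [112,-59,-6],
    [113,-60,-6],
  ],
  dr=[
    [0,0,0.09],
    [0,0,0.18],
    [0,0,0.27],
    [0,0,0.36],
    [0,0,0.45],
    [0,0,0.54],
    [0,0,0.63],
    [0,0,0.71],
    [0,0,0.765],
    [0,0,0.786],
  ],
)

```text
time: 7.02
position: [0.5776, -0.0177, 0.2345]
tool_rot: [-3.141, -0.063, 0.003]
ft_force: [-0.9, 0.2, -2.5]
grip_width: 0.182
grip_force: 30.0
```

Request:
send_rows(
  xyz=[
    [0,0,0],
    [0,0,0],
    [0,0,0],
    [0,0,0],
    [0,0,0],
    [0,0,0],
    [0,0,0],
    [0,0,0],
    [0,0,0],
    [0,0,0],
  ],
  dr=[
    [0,0,0],
    [0,0,0],
    [0,0,0],
    [0,0,0],
    [0,0,0],
    [0,0,0],
    [0,0,0],
    [0,0,0],
    [0,0,0],
    [0,0,0],
  ],
)

```text
time: 7.85
position: [0.5779, -0.0197, 0.2356]
tool_rot: [-3.141, -0.063, -0.0]
ft_force: [-0.5, -0.1, -2.0]
grip_width: 0.178
grip_force: 30.0
```

```bash
python3 - <<'E'
from h import *
plan([(.5785,-.019,.2)],[2])
a=get_image("top");b=get_image("scene")
o=np.zeros((580,800,3),np.uint8)
o[:580,:320]=cv2.resize(a[85:230,200:280],None,fx=4,fy=4,interpolation=cv2.INTER_CUBIC)
o[:480,320:]=cv2.resize(b[120:280,280:440],None,fx=3,fy=3,interpolation=cv2.INTER_CUBIC)
cv2.imwrite("pics/p1.png",cv2.convertScaleAbs(cv2.cvtColor(o,cv2.COLOR_RGB2BGR),alpha=1.6))
E
```

```text
t 7.85 pos [ 0.5779 -0.0197  0.2356] yaw 2.28 tilt [ 1.e-04  1.e-04 -1.e+00] q [-0.69  0.21  0.78  1.67 -0.15  1.33 -1.42] F [-0.5 -0.1 -2. ]
(0.5785, -0.019, 0.2) 2 [ 0.7 -0.6 35.6] [-0.0001 -0.0001  0.0049]
```

View pics/p1.png

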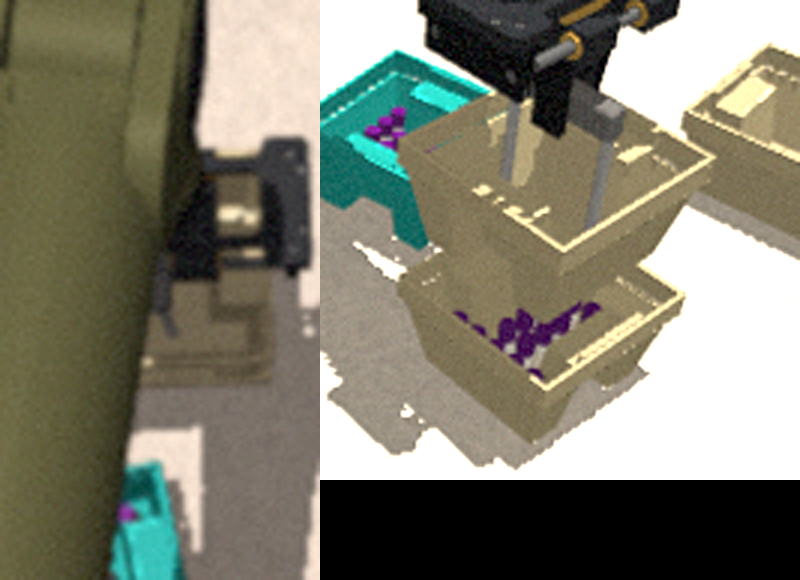

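The right half shows the held tote above the tube tote and turned crosswise. Its rim corners (crop px) are near (565,245), right (715,155) and left (400,140). The tube tote's are near (543,385), right (685,290) and left (400,278). I'll compare the centres.

```bash
python3 - <<'E'
from h import *
f=lambda L:np.array([(280+(u-320)/3,120+v/3) for u,v in L])
a=ray("scene",f([(565,245),(715,155),(400,140)]),.198); b=ray("scene",f([(543,385),(685,290),(400,278)]),.082)
print(a.round(4),b.round(4),(a-b).round(4))
E
```

```text
[[ 0.6483 -0.0822  0.198 ]
 [ 0.6454  0.0522  0.198 ]
 [ 0.5151 -0.0924  0.198 ]] [[ 0.6507 -0.0823  0.082 ]
 [ 0.6476  0.0568  0.082 ]
 [ 0.5197 -0.09    0.082 ]] [[-2.40e-03  1.00e-04  1.16e-01]
 [-2.20e-03 -4.60e-03  1.16e-01]
 [-4.60e-03 -2.40e-03  1.16e-01]]
```

Request:
send_rows(
  xyz=[
    [1,-1,5],
    [2,-2,11],
    [2,-2,17],
    [2,-2,23],
    [2,-2,29],
    [2,-2,34],
    [2,-2,38],
    [2,-2,40],
    [2,-2,41],
    [2,-2,41],
  ],
  dr=[
    [0,0,0],
    [0,0,0],
    [0,0,0],
    [0,0,0],
    [0,0,0],
    [0,0,0],
    [0,0,0],
    [0,0,0],
    [0,0,0],
    [0,0,0],
  ],
)

```text
time: 8.78
position: [0.5798, -0.0176, 0.1944]
tool_rot: [-3.141, -0.062, 0.0]
ft_force: [0.7, -0.6, -2.1]
grip_width: 0.182
grip_force: 30.0
```

```bash
python3 - <<'E'
from h import *
plan([],[])
b=get_image("scene")
cv2.imwrite("pics/p2.png",cv2.convertScaleAbs(cv2.cvtColor(cv2.resize(b[140:290,280:440],None,fx=4,fy=4,interpolation=cv2.INTER_CUBIC),cv2.COLOR_RGB2BGR),alpha=1.6))
E
```

```text
t 8.78 pos [ 0.5798 -0.0176  0.1944] yaw 2.27 tilt [-1.e-04  0.e+00 -1.e+00] q [-0.68  0.24  0.77  1.72 -0.18  1.26 -1.4 ] F [ 0.7 -0.6 -2.1]
```

View pics/p2.png

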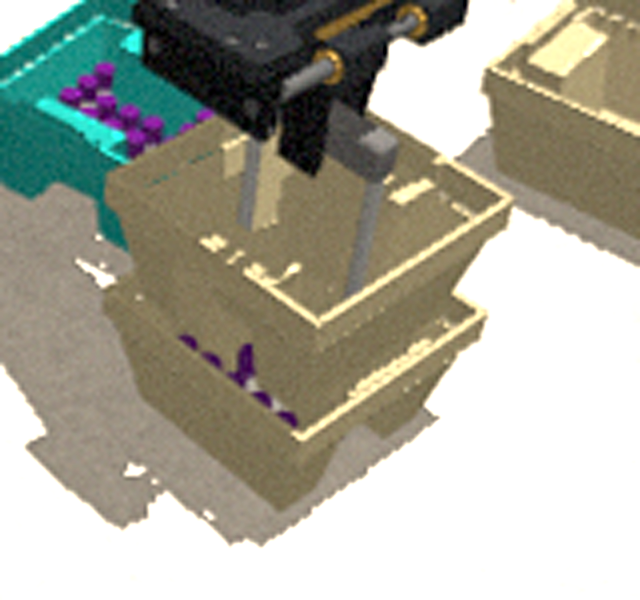

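The held tote is just inside the tube tote's rim, evenly placed over the ledges (near corners at (318,322) and (300,437)). I'll lower it slowly onto them.

Request:
send_rows(
  xyz=[
    [0,0,1],
    [0,0,1.5],
    [0,0,2],
    [0,0,2.5],
    [0,0,3],
    [0,0,3.5],
    [0,0,4],
    [0,0,4.5],
    [0,0,5],
    [0,0,5],
  ],
  dr=[
    [0,0,0],
    [0,0,0],
    [0,0,0],
    [0,0,0],
    [0,0,0],
    [0,0,0],
    [0,0,0],
    [0,0,0],
    [0,0,0],
    [0,0,0],
  ],
)

```text
time: 9.67
position: [0.5798, -0.0177, 0.1895]
tool_rot: [3.141, 0.062, 0.0]
ft_force: [0.2, -0.3, -2.1]
grip_width: 0.183
grip_force: 30.0
```

Request:
send_rows(
  xyz=[
    [0,0,0.3],
    [0,0,0.6],
    [0,0,0.9],
    [0,0,1.2],
    [0,0,1.5],
    [0,0,1.5],
    [0,0,1.5],
    [0,0,1.5],
    [0,0,1.5],
    [0,0,1.5],
  ],
  dr=[
    [0,0,0],
    [0,0,0],
    [0,0,0],
    [0,0,0],
    [0,0,0],
    [0,0,0],
    [0,0,0],
    [0,0,0],
    [0,0,0],
    [0,0,0],
  ],
)

```text
time: 10.5
position: [0.58, -0.0179, 0.1894]
tool_rot: [-3.141, -0.062, -0.001]
ft_force: [-3.7, -1.1, 6.6]
grip_width: 0.185
grip_force: 30.0
```

Contact came at an underside height of 70 mm, which matches the ledges. I'll ease the load off and open.

Request:
send_rows(
  xyz=[
    [0,0,-1],
    [0,0,-1],
    [0,0,-1],
    [0,0,-1],
    [0,0,-1],
    [0,0,-1],
    [0,0,-1],
    [0,0,-1],
    [0,0,-1],
    [0,0,-1],
  ],
  dr=[
    [0,0,0],
    [0,0,0],
    [0,0,0],
    [0,0,0],
    [0,0,0],
    [0,0,0],
    [0,0,0],
    [0,0,0],
    [0,0,0],
    [0,0,0],
  ],
)

```text
time: 11.33
position: [0.5801, -0.0178, 0.1894]
tool_rot: [3.141, 0.062, 0.001]
ft_force: [-0.3, -1.8, 5.6]
grip_width: 0.184
grip_force: 30.0
```

Request:
send_rows(
  xyz=[
    [0,0,0],
    [0,0,0],
    [0,0,0],
    [0,0,0],
    [0,0,0],
    [0,0,0],
    [0,0,0],
    [0,0,0],
    [0,0,0],
    [0,0,0],
  ],
  dr=[
    [0,0,0],
    [0,0,0],
    [0,0,0],
    [0,0,0],
    [0,0,0],
    [0,0,0],
    [0,0,0],
    [0,0,0],
    [0,0,0],
    [0,0,0],
  ],
  jaw=60,
)

```text
time: 12.17
position: [0.5798, -0.0176, 0.1891]
tool_rot: [-3.141, -0.062, -0.0]
ft_force: [-0.4, 0.8, 0.5]
grip_width: 0.683
grip_force: 0.0
```

Request:
send_rows(
  xyz=[
    [0,0,-3],
    [0,0,-10],
    [0,0,-20],
    [0,0,-32],
    [0,0,-45],
    [0,0,-60],
    [0,0,-75],
    [0,0,-90],
    [0,0,-98],
    [0,0,-100],
  ],
  dr=[
    [0,0,0],
    [0,0,0],
    [0,0,0],
    [0,0,0],
    [0,0,0],
    [0,0,0],
    [0,0,0],
    [0,0,0],
    [0,0,0],
    [0,0,0],
  ],
)

```text
time: 13.0
position: [0.5808, -0.0178, 0.2918]
tool_rot: [-3.14, -0.062, -0.006]
ft_force: [0.5, -0.3, -0.6]
grip_width: 0.687
grip_force: 0.0
```

```bash
python3 - <<'E'
from h import *
plan([],[])
b=get_image("scene"); w=get_image("wrist")
o=np.zeros((400,800,3),np.uint8); o[:,:400]=cv2.resize(b[130:290,280:440],(400,400),interpolation=cv2.INTER_CUBIC); o[:300,400:]=cv2.resize(w,(400,300))
cv2.imwrite("pics/p3.png",convert:=cv2.convertScaleAbs(cv2.cvtColor(o,cv2.COLOR_RGB2BGR),alpha=1.6))
E
```

```text
t 13.0 pos [ 0.5808 -0.0178  0.2918] yaw 2.28 tilt [ 4.e-03  8.e-04 -1.e+00] q [-0.7   0.18  0.78  1.58 -0.13  1.43 -1.43] F [ 0.5 -0.3 -0.6]
```

View pics/p3.png

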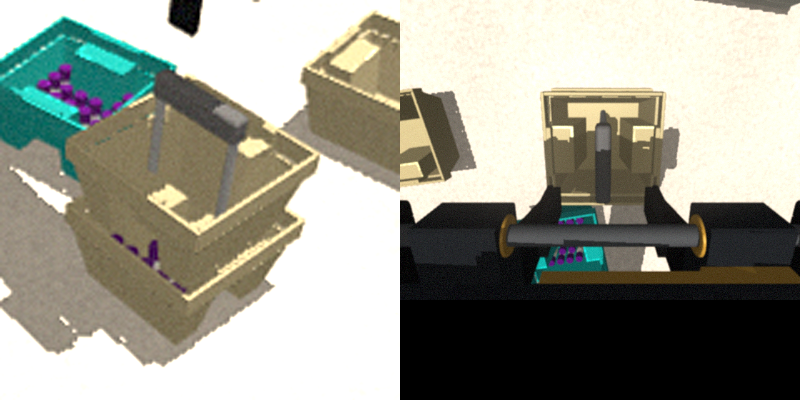

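The handle tote stands level and crosswise on the tube tote's ledges (rim corner (195,235) over (188,297)). The gripper is clear, and the empty tote at right shows no sign of having moved.

```bash
python3 -c "
from bench import *
print(close_job())"
```

```text
the job is handed in; nothing more can be done
None
```

The handle tote is standing level and crosswise on the tube tote's two inner ledges, clear of the tubes; I set it down gently, left the empty tote alone, and handed the job in at about 13 s (no verdict came back).

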